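# Load the keyed insert and stack the sample rack

## Task

Pick the white L-shaped insert whose outline matches the pocket of the base tray (not its mirror image), turn it and lay it in the pocket so that it sits fully home, flush with the tray. Then stand the upper rack on the base tray, either way round, so that all four pins drop into the corner sockets and the rack sits level. Set both down without dropping them, let go, and leave everything else on the bench where it is.

Things in the scene. Friction and masses are not known exactly. Their poses are not given: they have to be found in the camera images.
- insert: The insert to load: white plastic L-shaped plate, 10 mm thick, with a grip rib on top; about 90 g. Origin: underside, mid long arm. Long arm 84 mm (its x, -42 to 42) by 34 mm (its y, -17 to 17); a tab 30 mm wide at the -x end (x -42 to -12) sticks out to +y (y 17 to 43). Starts flat on the bench, turned any way.
- insert_rib (a point): Top centre of the insert's upright grip rib, 48 mm straight above the insert's origin. The rib is 40 mm along the insert's x, 14 mm thick along its y, and is bare from 10 mm (plate top) to 48 mm above the underside.
- insert_tab (a point): Point on the insert's underside in the middle of its tab's outer part (insert frame x -27, y +36 mm).
- other_insert: The mirror-image insert (same sizes and white plastic, but the tab sticks out to -y). It does not fit the pocket; leave it lying.
- base_tray: Grey metal block fixed to the bench, 190 (its x) by 130 (its y) by 20 mm high. Origin: centre of underside. In the middle an L-shaped pocket 10 mm deep with a dark steel floor, 1.75 mm clearance all round the insert and a 3 mm chamfer at the mouth. Four round sockets, 14 mm diameter, 14 mm deep, at x +-80, y +-50 mm.
- pocket (a point): On the pocket floor (base frame x 0, y -13, z 10 mm), axes as the base tray's: the insert's origin lies here when it is home, with the insert's axes along the base tray's.
- pocket_tab (a point): Where point insert_tab lies when the insert is home: pocket floor, base frame x -27, y +23 mm.
- upper_rack: Loose grey metal rack, 190 (x) by 130 (y) mm, about 0.4 kg: plate with six 34 mm holes, 67 to 75 mm high, on four 22 mm legs at x +-80, y +-50 mm, each ending in a tapered pin 9 mm thick, 12 mm long. Origin: centre, level with the pin tips. Stacked, the leg shoulders rest on the tray, the origin is 8 mm above the base tray's and the plate clears the insert.
- rack_rib (a point): Top centre of the rack's grip rib, 119 mm straight above the rack's origin. The rib is 60 mm along the rack's x, 14 mm thick along its y, and stands 44 mm up from the plate.
- sleeve: Bystander: white plastic ring, 48 mm diameter, 40 mm high. Origin under its centre.
- black_ring: Bystander: black plastic ring, 72 mm diameter, 35 mm high. Origin under its centre.
- cap: Bystander: white open cap, 52 mm diameter, 26 mm high. Origin under its centre.
- plug: Bystander: white stepped plug, 46 mm diameter, 58 mm high. Origin under its centre.
- screwdriver: Bystander: screwdriver 170 mm long, lying at the far side.
- carton: Bystander: closed white carton 100 x 70 x 55 mm. Origin under its centre.
Not all that is in view belongs to the job. Leave any red or turquoise look-alike of the insert alone.

How it is judged (in metres and radians):
On the way, in this order (a step that is already met when the one before it is completed fails the run):
1. the insert lies fully home in the pocket and is let go, before the rack is put on (horizontal distance between insert and pocket below 0.004 m and horizontal distance between insert_tab and pocket_tab below 0.006 m and z of insert in the frame of pocket between -0.003 and 0.003 m and angle between insert's own z axis and vertical below 0.05 rad and contact force between the fingers and insert below 0.05 N), for 0.2 s.
2. the rack stands on the base tray with all four pins in the sockets (horizontal distance between insert and pocket below 0.004 m and horizontal distance between insert_tab and pocket_tab below 0.006 m and z of insert in the frame of pocket between -0.003 and 0.003 m and angle between insert's own z axis and vertical below 0.05 rad and horizontal distance between upper_rack and base_tray below 0.006 m and z of upper_rack in the frame of base_tray between 0.005 and 0.011 m and angle between the x axis of upper_rack and the x axis of base_tray, either way round below 0.08 rad and angle between upper_rack's own z axis and vertical below 0.04 rad), for 0.2 s.
At the end, for the whole second after the job is handed in: Insert home in the pocket (origin within 4 mm, tab within 6 mm sideways, height within 3 mm, level within 0.05 rad); rack stacked on the base tray (centres within 6 mm, origin 8 +-3 mm above the tray's, aligned within 0.08 rad either way round, level within 0.04 rad); both released and at rest (all of step 2 and contact force between the fingers and insert below 0.05 N and contact force between the fingers and upper_rack below 0.05 N and linear speed of each of insert, upper_rack below 0.02 m/s and angular speed of each of insert, upper_rack below 0.1 rad/s); the robot touches nothing.
It fails at once if a bystander (the mirror-image insert or another thing on the bench) is moved more than 30 mm (distance of any of other_insert, sleeve, black_ring, cap, plug, screwdriver, carton from where it was at the start of the episode above 0.03 m).
It fails at once if the insert or the rack is dropped (falls free faster than 0.7 m/s, about 25 mm of fall) ((linear speed of insert above 0.7 m/s and contact force between each of the arm, the fingers and insert below 0.05 N) or (linear speed of upper_rack above 0.7 m/s and contact force between each of the arm, the fingers and upper_rack below 0.05 N)).
It also fails if it takes over 66 s, if anything falls off the work surface, if the arm or the gripper's body presses on something with over 40 N, if the wrist force passes 120 N, or if a joint passes its speed limit or range.

## Robot

A 6-joint arm with a two-finger parallel gripper is mounted at the origin on the work surface. World frame = base frame: x ahead of the robot, y to its left, z up, the work surface at z = 0. Lengths are in mm, angles in rad, forces in N, time in s.
With the tool pointing down it reaches from about 275 to 750 mm from the base axis. Payload 10.2 kg.
Tool frame: the origin (TCP) lies on the front face of the gripper's body, between the roots of the fingers; the fingertips stand 73 mm ahead of it and the grasp point (between the pads) lies 54 mm ahead of it; z points along the fingers, y is the line along which they close (so a half turn about z gives the same grasp; the last joint's range is limited). The gripper opens to 85 mm and grips with 20 to 120 N. Pads are 22 mm wide; open, the fingers measure 114 mm over their backs; the gripper's body (76 mm by 85 mm) begins 54 mm behind the grasp point. The pads swing forward as they close: fully open they stand 13 mm farther back than shut.
Start: joints at [-1.325, 0.313, 1.498, -0, 1.331, -0.223], TCP at [237.192, -468.371, 303.894] pointing down, gripper open.
Joint ranges: [-2.94, 2.94], [-0.97, 2.17], [0.19, 2.56], [-1.23, 4.37], [0.02, 3.11], [-2.88, 2.88]. Speed limits (rad/s): [2.39, 2.39, 3.01, 3.14, 3.14, 3.14].

## Interface

Orientations are given as a unit quaternion [w, x, y, z].
In Python, from rig import * gives the robot as it stands.
- The arm moves only by the tool step_arm, never from a script. Its argument "plan" is a list of rows, each an object with "offset": the shift along the tool's x, y, z in cm, a list of three; "rot": the turn, a rotation vector about the tool's x, y, z in degrees, a list of three; "gripper": the finger opening in cm, from 0 to 8.54. In form: [{"offset": [x, y, z], "rot": [wx, wy, wz], "gripper": gripper}, ...]. A call has 1 to 12 rows; each row is the pose to reach, as a shift and turn from the pose commanded when the call began, along the tool's axes at that moment; what a row does not reach only later rows make up. A row lasts 1/10 s, in which the tool goes at most 50 mm and 8.59 degrees, less where a joint would pass 70% of its speed; a pose out of reach is approached as far as the arm can. A call with a gripper value outside its range is refused whole. The fingers move at their own pace and stop on an object; "squeeze" is the grip in N (left out, the last holds). Time passes only in rows, so rows that repeat a pose let the fingers close. It gives the time, the measured TCP pose, the force, the opening and the grip force at its end, in the units of the state.
- sense(): the state, without advancing time (a new reading comes with each control period).
- capture(name): name is "scene" or "top" or "wrist"; returns a dict with "color" (480x640x3 uint8, red, green, blue), "depth" (480x640 float32, mm along the optical axis (not along the pixel's ray), 0 where there is no reading), "vertical_fov" (degrees; the focal length in pixels is half the picture's height over the tangent of half this angle, whatever the lens; pixels are square), "cx", "cy" (the principal point, pixels), "k1" (the pictures are not rectified: a ray, as slopes to the right and down, at radius r is drawn at 1 + k1 r^2 times it, then the intrinsics apply), "rvec" (rotation vector, rad) and "tvec" (3), from world to camera coordinates, as OpenCV has them; the wrist camera has in their place "mount" (4x4, takes a point from camera to tool coordinates, whose origin is the TCP and whose axes are the flange's). Camera axes: x right, y down, z forward; pixel columns grow to the right and rows downward; lengths in mm; the calibration is good to about 2 mm. A picture is of the moment at which its call begins: read the wrist's pose just before it.
- finish_job(): hands the job in; it is judged then, once.
The state is a dict: "time_s": time; "joints": joint angles; "dq": joint speeds; "tau": joint torques, N m; "eef_pos": TCP position; "ee_rot": TCP orientation; "force": force on the tool from outside, world axes, zero at the start; "wrist_torque": the same for the moment, N m; "grip_width": opening from 0.0 (shut) to 1.0 (fully open); "grip_force": force on a finger pad.
Only numpy, scipy, OpenCV 4.12 (cv2) and the standard library are available. Lean on these libraries where they do the work, as an engineer would, in place of code of your own. Each camera call takes 0.05 s, during which the arm holds its last target. There are 200 camera calls.

## Working session

There is one attempt and no reset: what is moved stays moved. The work goes in short steps, Python scripts to look and compute and a tool call to move; the robot and the scene stay as the last step left them, time stands still between calls to the robot, and variables do not carry over. Pictures are saved under pics/ and viewed, at most 10 in all, crops included, and the job is handed in when it is done.

Besides the shell and the picture viewer there is one more tool, called after "Request:" as name(argument=value, ...) on one line, values as JSON. step_arm: Moves the arm, as the interface text tells. Its arguments: {"type":"object","properties":{"plan":{"type":"array"},"squeeze":{"type":"number"}},"required":["plan"]}

```bash
ls; mkdir -p pics
cat > h.py <<'E'
from rig import *
import numpy as np, cv2
from scipy.spatial.transform import Rotation as R
def K(c):
    f=240/np.tan(np.radians(c["vertical_fov"])/2); return f
def cloud(c,s=None):
    """world xyz per pixel (480,640,3); nan where no depth"""
    f=K(c); v,u=np.mgrid[0:480,0:640].astype(float)
    xd=(u-c["cx"])/f; yd=(v-c["cy"])/f; x,y=xd.copy(),yd.copy()
    for _ in range(8):
        q=1+c["k1"]*(x*x+y*y); x,y=xd/q,yd/q
    d=c["depth"].astype(float); d[d==0]=np.nan
    P=np.stack([x*d,y*d,d],-1)
    if "mount" in c:
        M=np.array(c["mount"]); P=P@M[:3,:3].T+M[:3,3]
        q=s["ee_rot"]; r=R.from_quat([q[1],q[2],q[3],q[0]]).as_matrix()
        return P@r.T+np.array(s["eef_pos"])
    r=cv2.Rodrigues(np.array(c["rvec"],float))[0]
    return (P-np.array(c["tvec"]).ravel())@r
def save(n,img): cv2.imwrite(f"pics/{n}.png",cv2.cvtColor(img,cv2.COLOR_RGB2BGR))
E
python3 - <<'E'
from h import *
s=sense(); print(s)
for n in("scene","top"):
    c=capture(n); save(n,c["color"]); np.save(n+".npy",cloud(c)); print({k:v for k,v in c.items() if k not in("color","depth")})
E
```

```text
pics
{'time_s': 0.0, 'joints': array([-1.32539546e+00,  3.13436032e-01,  1.49840268e+00,  8.42506336e-06,
        1.33100887e+00, -2.23428743e-01]), 'dq': array([-0.00066083, -0.00202419, -0.00108007,  0.00030153, -0.00033676,
       -0.00076809]), 'tau': array([-3.48226768e-04, -4.12268865e+01, -2.59741598e+01, -1.73111512e-04,
        4.21758508e-03,  4.90697616e-06]), 'eef_pos': array([ 237.15514985, -468.20636488,  303.35511783]), 'ee_rot': array([-6.27473490e-04,  9.72650475e-01,  2.32272814e-01, -2.80211688e-06]), 'force': array([-0.68470446, -0.3380826 , -0.744538  ]), 'wrist_torque': array([0.00827872, 0.02424356, 0.01865219]), 'grip_force': 0.0, 'grip_width': 1.0038921009507473}
{'vertical_fov': 42.59542208079049, 'cx': 309.45758718700995, 'cy': 233.8894302894746, 'k1': 0.0063365323959719295, 'rvec': array([ 1.95076234,  1.03298446, -0.57813314]), 'tvec': array([-290.49417537, -180.0277309 , 1997.46166151])}
{'vertical_fov': 44.02945141278057, 'cx': 323.6895863407242, 'cy': 242.18565938784184, 'k1': 0.033938687410493766, 'rvec': array([ 2.16806755, -2.14826496,  0.12845582]), 'tvec': array([  11.20554223,  561.85928347, 1574.73913448])}
```

View pics/top.png

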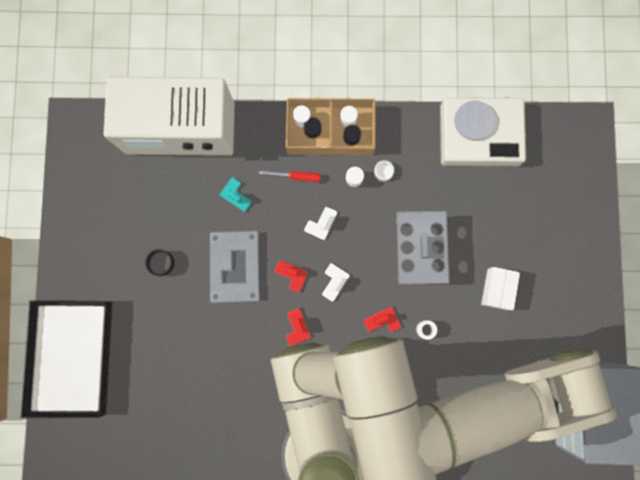

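View pics/scene.png

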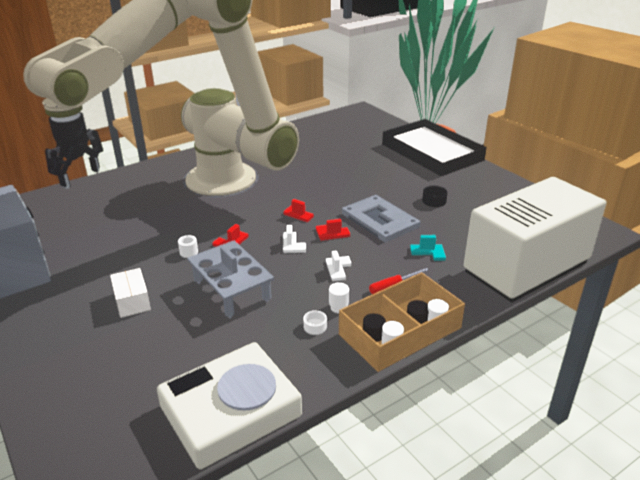

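```bash
cat >> h.py <<'E'
from scipy.spatial import cKDTree
from scipy.optimize import minimize
def lpts(m,st=1.5):
    """sampled footprint of the L; m=+1 true insert, -1 mirror"""
    g=lambda a,b,c,d:np.stack(np.meshgrid(np.arange(a+st/2,b,st),np.arange(c+st/2,d,st)),-1).reshape(-1,2)
    p=np.vstack([g(-42,42,-17,17),g(-42,-12,17,43)]); return p*[1,m]
def rect(a,b,st=2.0):
    return np.stack(np.meshgrid(np.arange(-a/2+st/2,a/2,st),np.arange(-b/2+st/2,b/2,st)),-1).reshape(-1,2)
def fit(pts,tmpl,n=12,sym=2*np.pi):
    """pose (x,y,th) by symmetric chamfer between two filled point sets"""
    T=cKDTree(tmpl); D=cKDTree(pts); best=None
    def cost(p):
        c,s=np.cos(p[2]),np.sin(p[2]); r=np.array([[c,-s],[s,c]])
        a=T.query((pts-p[:2])@r)[0]; b=D.query(tmpl@r.T+p[:2])[0]
        return np.minimum(a,10).__pow__(2).mean()+np.minimum(b,10).__pow__(2).mean()
    for t in np.arange(n)*sym/n:
        c,s=np.cos(t),np.sin(t)
        x0=np.r_[pts.mean(0)-np.array([[c,-s],[s,c]])@tmpl.mean(0),t]
        q=minimize(cost,x0,method="Nelder-Mead",options=dict(initial_simplex=x0+np.array([[0,0,0],[4,0,0],[0,4,0],[0,0,.2]]),xatol=.02,fatol=1e-3,maxiter=150))
        if best is None or q.fun<best.fun: best=q
    return best.x,best.fun
E
python3 - <<'E'
from h import *
P=np.load("top.npy"); im=cv2.imread("pics/top.png").astype(int)
mn,mx=im.min(-1),im.max(-1)
def reg(u0,u1,v0,v1):
    m=np.zeros((480,640),bool); m[v0:v1,u0:u1]=1; return m&np.isfinite(P[...,2])
print("bench z",np.nanmedian(P[380:400,130:200,2]),np.nanmedian(P[190:210,450:480,2]))
for nm,r in dict(far=(302,341,203,243),near=(318,353,260,305)).items():
    q=P[reg(*r)&(mn>140)]; z=q[:,2]; print(nm,len(q),np.percentile(z,[5,50,95]))
    for m in(1,-1): print(m,fit(q[:,:2],lpts(m)))
q=P[reg(200,270,225,308)&(P[...,2]>13)&(P[...,2]<40)]
print("tray",fit(q[:,:2],rect(190,130),8,np.pi),np.median(q[:,2]))
c=P[reg(215,252,245,290)&(P[...,2]<14)]; print("pocket",c[:,:2].mean(0),len(c),c[:,2].mean())
q=P[reg(385,460,200,295)&(P[...,2]>60)&(P[...,2]<85)]
print("rack",fit(q[:,:2],rect(190,130),8,np.pi),np.median(q[:,2]))
q=P[reg(385,460,200,295)&(P[...,2]>105)]
print("rackrib",len(q),q.mean(0),fit(q[:,:2],rect(60,14),8,np.pi))
for nm,(u,v) in dict(plug=(355,175),sleeve=(427,330),carton=(500,288)).items(): print(nm,P[v,u])
E
```

```text
bench z -0.03979641190132434 -0.12322451577423318
far 569 [-2.18571081  9.56654162 49.23810145]
1 (array([ 6.19944551e+02,  1.49287901e+01, -4.25663914e-01]), np.float64(3.173334567424269))
-1 (array([624.28611811,  22.72359722,   5.49198964]), np.float64(11.493776210576494))
near 580 [-1.42324339  9.49046101 48.36524142]
1 (array([453.11210757,  -7.80569239,   2.96380114]), np.float64(10.627009876725783))
-1 (array([449.37143441, -16.22639868,   2.5898499 ]), np.float64(2.524610710574085))
tray (array([4.95427659e+02, 2.60868143e+02, 3.55387661e-02]), np.float64(3.637059402538176)) 19.575674059289156
pocket [492.22920521 256.23318979] 543 9.150103703211794
rack (array([ 545.58297372, -242.77227183,    3.15436581]), np.float64(13.664287557220014)) 74.64161795166605
rackrib 142 [ 545.17112301 -241.94012758  117.80011773] (array([ 545.54764088, -242.0076377 ,    3.13111361]), np.float64(2.0312110596580046))
plug [741.41713844 -66.43504187  63.1852403 ]
sleeve [ 328.30310769 -266.56043758   -2.57137827]
carton [ 441.93683319 -452.64911536   47.07606899]
```

```bash
cat >> h.py <<'E'
def rot(s):
    q=s["ee_rot"]; return R.from_quat([q[1],q[2],q[3],q[0]])
def go(x,y,z,psi):
    """offset cm, rot deg in tool axes to reach the pose (tool down, tool x at heading psi)"""
    s=sense(); r=rot(s); g=R.from_euler("z",psi)*R.from_euler("x",np.pi)
    o=r.inv().apply(np.array([x,y,z])-s["eef_pos"])/10; w=(r.inv()*g).as_rotvec(degrees=True)
    print("t",s["time_s"],"tcp",np.round(s["eef_pos"],1),"offset",np.round(o,2),"rot",np.round(w,2))
E
python3 - <<'E'
from h import *
go(600,15,290,-.426+np.pi)
s=sense();c=capture("wrist"); print(np.round(c["mount"],2),c["vertical_fov"])
E
```

```text
t 0.1 tcp [ 237.2 -468.2  303.4] offset [ 54.2  -26.71   1.39] rot [-2.0000e-02 -9.0000e-02 -1.2873e+02]
[[  0.    -0.96  -0.29  72.4 ]
 [  1.     0.     0.    -0.54]
 [  0.    -0.29   0.96 -71.08]
 [  0.     0.     0.     1.  ]] 66.8919047785659
```

Request:
step_arm(plan=[{"offset": [54.2,-26.7,1.4],"rot": [0,0,-128.7],"gripper": 8.5},{"offset": [54.2,-26.7,1.4],"rot": [0,0,-128.7],"gripper": 8.5},{"offset": [54.2,-26.7,1.4],"rot": [0,0,-128.7],"gripper": 8.5},{"offset": [54.2,-26.7,1.4],"rot": [0,0,-128.7],"gripper": 8.5},{"offset": [54.2,-26.7,1.4],"rot": [0,0,-128.7],"gripper": 8.5},{"offset": [54.2,-26.7,1.4],"rot": [0,0,-128.7],"gripper": 8.5},{"offset": [54.2,-26.7,1.4],"rot": [0,0,-128.7],"gripper": 8.5},{"offset": [54.2,-26.7,1.4],"rot": [0,0,-128.7],"gripper": 8.5},{"offset": [54.2,-26.7,1.4],"rot": [0,0,-128.7],"gripper": 8.5},{"offset": [54.2,-26.7,1.4],"rot": [0,0,-128.7],"gripper": 8.5},{"offset": [54.2,-26.7,1.4],"rot": [0,0,-128.7],"gripper": 8.5},{"offset": [54.2,-26.7,1.4],"rot": [0,0,-128.7],"gripper": 8.5}])

```text
time_s: 1.35
eef_pos: [598.3, 13.2, 289.7]
ee_rot: [-0.0, 0.42, 0.908, -0.0]
force: [-0.4, -1.8, 0.5]
grip_width: 0.996
grip_force: 0.0
```

Run:
```python
from h import *
go(600,15,290,-.426+np.pi)
```

```text
t 1.35 tcp [598.3  13.2 289.7] offset [ 0.03  0.24 -0.03] rot [-1.000e-02 -2.000e-02 -2.524e+01]
```

Request:
step_arm(plan=[{"offset": [0,0,0],"rot": [0,0,-25.4],"gripper": 8.5},{"offset": [0,0,0],"rot": [0,0,-25.4],"gripper": 8.5},{"offset": [0,0,0],"rot": [0,0,-25.4],"gripper": 8.5},{"offset": [0,0,0],"rot": [0,0,-25.4],"gripper": 8.5},{"offset": [0,0,0],"rot": [0,0,-25.4],"gripper": 8.5},{"offset": [0,0,0],"rot": [0,0,-25.4],"gripper": 8.5}])

```text
time_s: 1.95
eef_pos: [597.4, 11.1, 289.9]
ee_rot: [-0.0, 0.215, 0.977, 0.0]
force: [-0.9, 0.4, -0.4]
grip_width: 0.994
grip_force: 0.0
```

Run:
```python
from h import *
s=sense();c=capture("wrist"); save("w1",c["color"]); P=cloud(c,s); np.save("w1.npy",P)
im=c["color"].astype(int); X,Y,Z=P[...,0],P[...,1],P[...,2]
near=np.hypot(X-620,Y-15)<75
rb=near&(Z>42)&(Z<56); q=P[rb]
print("rib",len(q),q.mean(0),fit(q[:,:2],rect(40,14,1.5),8,np.pi))
m=near&(im.min(-1)>120)&(Z>4)&(Z<56); q=P[m]; print(len(q),np.percentile(q[:,2],[5,50,95]))
q=q[::max(1,len(q)//3000)]
print(fit(q[:,:2],lpts(1)))
```

```text
rib 692 [617.56116005  13.86636813  48.73819323] (array([ 6.18327915e+02,  1.38897352e+01, -4.23300962e-01]), np.float64(0.5334636550367522))
3669 [ 9.93284805 11.36126724 49.37310254]
(array([ 6.17873242e+02,  1.37827389e+01, -4.39034327e-01]), np.float64(1.2021456464001692))
```

View pics/w1.png

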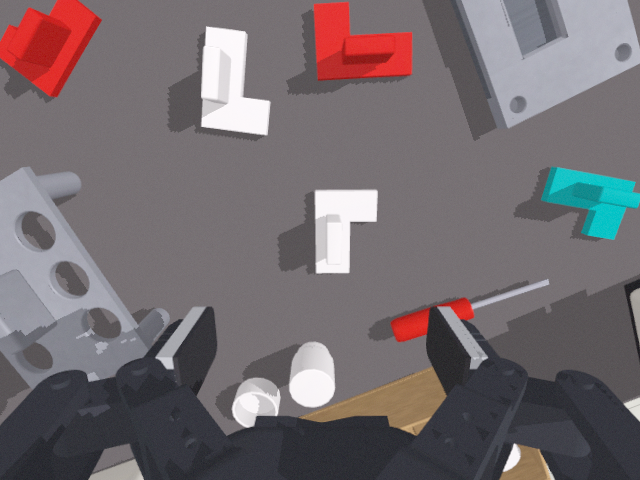

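Run:
```python
from h import *
go(618,13.8,87,-.432+np.pi)
```

```text
t 2.0 tcp [597.4  11.1 290. ] offset [-1.76  1.1  20.3 ] rot [-0.   -0.01  0.01]
```

Request:
step_arm(plan=[{"offset": [-1.76,1.1,4],"rot": [0,0,0],"gripper": 8.5},{"offset": [-1.76,1.1,8],"rot": [0,0,0],"gripper": 8.5},{"offset": [-1.76,1.1,11],"rot": [0,0,0],"gripper": 8.5},{"offset": [-1.76,1.1,14],"rot": [0,0,0],"gripper": 8.5},{"offset": [-1.76,1.1,16],"rot": [0,0,0],"gripper": 8.5},{"offset": [-1.76,1.1,18],"rot": [0,0,0],"gripper": 8.5},{"offset": [-1.76,1.1,19.5],"rot": [0,0,0],"gripper": 8.5},{"offset": [-1.76,1.1,20.3],"rot": [0,0,0],"gripper": 8.5},{"offset": [-1.76,1.1,20.3],"rot": [0,0,0],"gripper": 8.5},{"offset": [-1.76,1.1,20.3],"rot": [0,0,0],"gripper": 8.5}])

```text
time_s: 3.0
eef_pos: [618.4, 13.8, 87.8]
ee_rot: [0.001, 0.213, 0.977, 0.0]
force: [-0.1, -0.4, 0.5]
grip_width: 0.997
grip_force: 0.0
```

Request:
step_arm(plan=[{"offset": [0,0,0],"rot": [0,0,0],"gripper": 4},{"offset": [0,0,0],"rot": [0,0,0],"gripper": 3},{"offset": [0,0,0],"rot": [0,0,0],"gripper": 2},{"offset": [0,0,0],"rot": [0,0,0],"gripper": 1},{"offset": [0,0,0],"rot": [0,0,0],"gripper": 0.5},{"offset": [0,0,0],"rot": [0,0,0],"gripper": 0.5},{"offset": [0,0,0],"rot": [0,0,0],"gripper": 0.5},{"offset": [0,0,0],"rot": [0,0,0],"gripper": 0.5},{"offset": [0,0,0],"rot": [0,0,0],"gripper": 0.5},{"offset": [0,0,0],"rot": [0,0,0],"gripper": 0.5}], squeeze=50)

```text
time_s: 4.0
eef_pos: [618.2, 13.9, 87.2]
ee_rot: [0.0, 0.213, 0.977, 0.0]
force: [-0.8, -0.1, 4.4]
grip_width: 0.159
grip_force: 49.5
```

Request:
step_arm(plan=[{"offset": [0,0,-1],"rot": [0,0,0],"gripper": 0.5},{"offset": [0,0,-4],"rot": [0,0,0],"gripper": 0.5},{"offset": [0,0,-8],"rot": [0,0,0],"gripper": 0.5},{"offset": [0,0,-12],"rot": [0,0,0],"gripper": 0.5},{"offset": [0,0,-16],"rot": [0,0,0],"gripper": 0.5},{"offset": [0,0,-19],"rot": [0,0,0],"gripper": 0.5},{"offset": [0,0,-21],"rot": [0,0,0],"gripper": 0.5},{"offset": [0,0,-21],"rot": [0,0,0],"gripper": 0.5}])

```text
time_s: 4.8
eef_pos: [618.4, 13.9, 300.1]
ee_rot: [0.003, 0.213, 0.977, 0.0]
force: [0.4, 0.5, -1.8]
grip_width: 0.154
grip_force: 48.9
```

Run:
```python
from h import *
go(545,250,298,.0355+np.pi); print(sense()["grip_width"])
```

```text
t 4.8 tcp [618.4  13.9 300.1] offset [16.51 18.41  0.16] rot [ 1.000e-02  3.000e-01 -2.664e+01]
0.15425315854789837
```

Request:
step_arm(plan=[{"offset": [2.5,2.8,0],"rot": [0,0,-4],"gripper": 0.5},{"offset": [5,5.5,0],"rot": [0,0,-8],"gripper": 0.5},{"offset": [8,9,0],"rot": [0,0,-13],"gripper": 0.5},{"offset": [11,12.2,0],"rot": [0,0,-18],"gripper": 0.5},{"offset": [13.5,15,0],"rot": [0,0,-22],"gripper": 0.5},{"offset": [15.5,17.3,0],"rot": [0,0,-25],"gripper": 0.5},{"offset": [16.5,18.4,0],"rot": [0,0,-26.6],"gripper": 0.5},{"offset": [16.5,18.4,0],"rot": [0,0,-26.6],"gripper": 0.5},{"offset": [16.5,18.4,0],"rot": [0,0,-26.6],"gripper": 0.5},{"offset": [16.5,18.4,0],"rot": [0,0,-26.6],"gripper": 0.5}])

```text
time_s: 5.8
eef_pos: [545.1, 248.6, 296.6]
ee_rot: [-0.0, -0.016, 1.0, -0.0]
force: [-0.2, 0.2, -1.8]
grip_width: 0.157
grip_force: 48.9
```

Run:
```python
from h import *
s=sense();c=capture("wrist"); save("w2",c["color"]); P=cloud(c,s); np.save("w2.npy",P); np.save("w2t.npy",s["eef_pos"])
print(s["eef_pos"],s["ee_rot"])
im=c["color"].astype(int); X,Y,Z=P[...,0],P[...,1],P[...,2]
m=(np.hypot(X-495,Y-261)<130)&(Z>14)&(Z<26); q=P[m]; print(len(q),q.mean(0))
t=(np.hypot(X-495,Y-261)<60)&(Z>5)&(Z<14); q=P[t]; print("pocket",len(q),q.mean(0)); q=q[::max(1,len(q)//3000)]
print(fit(q[:,:2],lpts(1)*1.04))
```

```text
[545.14689382 248.58399783 296.61913325] [-2.56096011e-04 -1.62848883e-02  9.99867340e-01 -1.96438017e-04]
18101 [465.98321535 258.10520665  20.92554885]
pocket 4741 [488.56479299 253.45660851  11.08466178]
(array([496.17290247, 246.57592287,   6.32184043]), np.float64(0.6924446929420618))
```

View pics/w2.png

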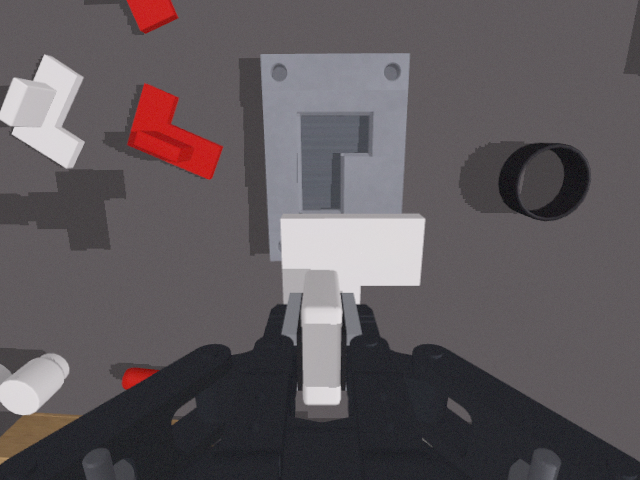

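Run:
```python
from h import *
P=np.load("w2.npy"); im=cv2.imread("pics/w2.png").astype(int); t=np.load("w2t.npy")
m=(P[...,2]>190)&(P[...,2]<235)&(im.min(-1)>130); m[:205]=0
q=P[m]-t; print(len(q),np.median(q[:,2]),np.percentile(q,[1,5,95,99],axis=0).round(1))
a=.034; r=np.array([[np.cos(a),-np.sin(a)],[np.sin(a),np.cos(a)]]); k=np.abs(q[:,2]-np.median(q[:,2]))<5
b=q[k][:,:2]@r
print("minx",[round(np.percentile(b[(b[:,1]>u)&(b[:,1]<u+8),0],2),1) for u in range(-14,38,8)])
print("miny",[round(np.percentile(b[(b[:,0]>u)&(b[:,0]<u+6),1],3),1) for u in(-40,-34,-28)],"maxy",[round(np.percentile(b[(b[:,0]>u)&(b[:,0]<u+6),1],97),1) for u in(-40,-34,-28,-22)])
```

```text
10323 -76.13212646378614 [[-42.5 -16.9 -84.5]
 [-41.6 -15.  -78.4]
 [-12.3  39.1 -74.8]
 [ -7.5  41.5 -64.6]]
minx [np.float64(-41.3), np.float64(-41.3), np.float64(-41.3), np.float64(-41.3), np.float64(-41.3), np.float64(-41.4), np.float64(-41.4)]
miny [np.float64(-14.9), np.float64(-14.6), np.float64(-14.9)] maxy [np.float64(41.4), np.float64(41.3), np.float64(41.2), np.float64(41.4)]
```

Run:
```python
from h import *
go(496.2,246.9,117,.038+np.pi)
```

```text
t 5.85 tcp [545.2 248.6 296.8] offset [ 4.890e+00 -1.000e-02  1.798e+01] rot [-0.01 -0.02 -0.31]
```

Request:
step_arm(plan=[{"offset": [2,0,3],"rot": [0,0,-0.3],"gripper": 0.5},{"offset": [4,0,6],"rot": [0,0,-0.3],"gripper": 0.5},{"offset": [4.9,0,9],"rot": [0,0,-0.3],"gripper": 0.5},{"offset": [4.9,0,12],"rot": [0,0,-0.3],"gripper": 0.5},{"offset": [4.9,0,15],"rot": [0,0,-0.3],"gripper": 0.5},{"offset": [4.9,0,17],"rot": [0,0,-0.3],"gripper": 0.5},{"offset": [4.9,0,18],"rot": [0,0,-0.3],"gripper": 0.5},{"offset": [4.9,0,18],"rot": [0,0,-0.3],"gripper": 0.5},{"offset": [4.9,0,18],"rot": [0,0,-0.3],"gripper": 0.5}])

```text
time_s: 6.75
eef_pos: [496.3, 248.0, 117.9]
ee_rot: [0.001, -0.02, 1.0, 0.0]
force: [0.6, 0.1, -1.1]
grip_width: 0.158
grip_force: 49.0
```

Run:
```python
from h import *
go(496.2,246.9,99,.038+np.pi)
s=sense();c=capture("wrist"); save("w3",c["color"])
```

```text
t 6.75 tcp [496.3 248.  117.9] offset [ 0.01 -0.11  1.89] rot [0.02 0.08 0.08]
```

View pics/w3.png

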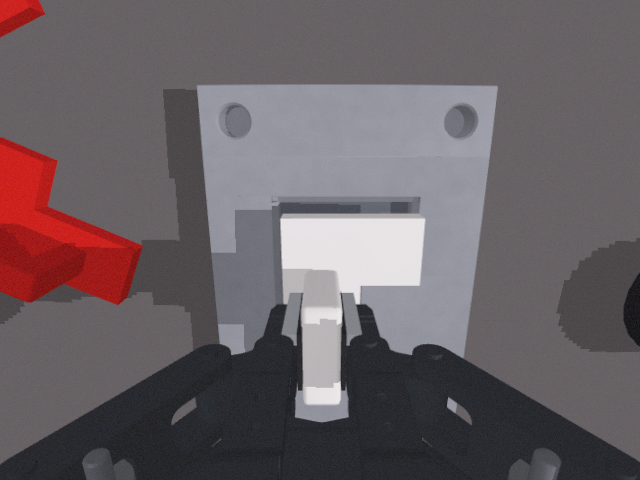

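Request:
step_arm(plan=[{"offset": [0,-0.1,0],"rot": [0,0,0],"gripper": 0.5},{"offset": [0,-0.1,0.2],"rot": [0,0,0],"gripper": 0.5},{"offset": [0,-0.1,0.5],"rot": [0,0,0],"gripper": 0.5},{"offset": [0,-0.1,0.8],"rot": [0,0,0],"gripper": 0.5},{"offset": [0,-0.1,1.1],"rot": [0,0,0],"gripper": 0.5},{"offset": [0,-0.1,1.4],"rot": [0,0,0],"gripper": 0.5},{"offset": [0,-0.1,1.6],"rot": [0,0,0],"gripper": 0.5},{"offset": [0,-0.1,1.7],"rot": [0,0,0],"gripper": 0.5},{"offset": [0,-0.1,1.7],"rot": [0,0,0],"gripper": 0.5}])

```text
time_s: 7.7
eef_pos: [495.7, 247.2, 99.9]
ee_rot: [-0.0, -0.02, 1.0, -0.0]
force: [0.4, -0.4, -1.3]
grip_width: 0.155
grip_force: 49.0
```

Request:
step_arm(plan=[{"offset": [0,0,0.1],"rot": [0,0,0],"gripper": 0.5},{"offset": [0,0,0.2],"rot": [0,0,0],"gripper": 0.5},{"offset": [0,0,0.27],"rot": [0,0,0],"gripper": 0.5},{"offset": [0,0,0.27],"rot": [0,0,0],"gripper": 0.5}])

```text
time_s: 8.1
eef_pos: [495.7, 247.2, 97.3]
ee_rot: [0.0, -0.02, 1.0, 0.0]
force: [-0.1, 0.8, -0.6]
grip_width: 0.161
grip_force: 49.1
```

Request:
step_arm(plan=[{"offset": [0,0,0.05],"rot": [0,0,0],"gripper": 0.5},{"offset": [0,0,0.1],"rot": [0,0,0],"gripper": 0.5},{"offset": [0,0,0.1],"rot": [0,0,0],"gripper": 0.5}])

```text
time_s: 8.4
eef_pos: [495.8, 247.2, 97.2]
ee_rot: [0.0, -0.02, 1.0, -0.0]
force: [-3.9, -1.2, 9.5]
grip_width: 0.159
grip_force: 50.6
```

Floor contact at the expected height. Release and rise.

Request:
step_arm(plan=[{"offset": [0,0,0],"rot": [0,0,0],"gripper": 2.5},{"offset": [0,0,0],"rot": [0,0,0],"gripper": 4},{"offset": [0,0,0],"rot": [0,0,0],"gripper": 6},{"offset": [0,0,0],"rot": [0,0,0],"gripper": 6},{"offset": [0,0,-2],"rot": [0,0,0],"gripper": 6},{"offset": [0,0,-5],"rot": [0,0,0],"gripper": 6},{"offset": [0,0,-9],"rot": [0,0,0],"gripper": 8},{"offset": [0,0,-13],"rot": [0,0,0],"gripper": 8.5},{"offset": [0,0,-17],"rot": [0,0,0],"gripper": 8.5},{"offset": [0,0,-20],"rot": [0,0,0],"gripper": 8.5},{"offset": [0,0,-20],"rot": [0,0,0],"gripper": 8.5},{"offset": [0,0,-20],"rot": [0,0,0],"gripper": 8.5}])

```text
time_s: 9.6
eef_pos: [495.6, 247.2, 296.1]
ee_rot: [0.0, -0.02, 1.0, 0.0]
force: [0.8, -0.1, -0.5]
grip_width: 0.995
grip_force: 0.0
```

Run:
```python
from h import *
s=sense();c=capture("wrist"); save("w4",c["color"]); P=cloud(c,s); print(s["eef_pos"])
im=c["color"].astype(int); X,Y,Z=P[...,0],P[...,1],P[...,2]
d=np.hypot(X-495,Y-261)
m=(d<70)&(im.min(-1)>150)&(im.max(-1)-im.min(-1)<25)&(Z>10)&(Z<27); q=P[m]; print("plate",len(q),np.percentile(q[:,2],[5,50,95]))
m=(d<70)&(Z>52)&(Z<65); print("ribtop",P[m].mean(0),m.sum(),fit(P[m][:,:2],rect(40,14,1.5),8,np.pi))
m=(d<130)&(Z>17)&(Z<25); q=P[m]; print("tray top z",np.median(q[:,2])); A=q[::max(1,len(q)//4000),:2]
print(fit(A,rect(190,130),8,np.pi),A.min(0),A.max(0))
go(520,-242,310,np.pi)
```

```text
[495.63240509 247.16273555 296.10416364]
plate 12623 [19.65709836 21.07502697 22.28988887]
ribtop [495.41211518 247.71157086  58.76806044] 723 (array([496.52495694, 247.40255549,   3.19170105]), np.float64(0.5064528060867993))
tray top z 21.05976326756911
(array([4.95737286e+02, 2.59429500e+02, 4.37527403e-02]), np.float64(2.817555861883569)) [398.73274421 191.23089763] [592.89203812 328.0216471 ]
t 9.65 tcp [495.4 247.1 295.2] offset [ -0.5  -48.97  -1.46] rot [-0.02 -0.1   2.29]
```

View pics/w4.png

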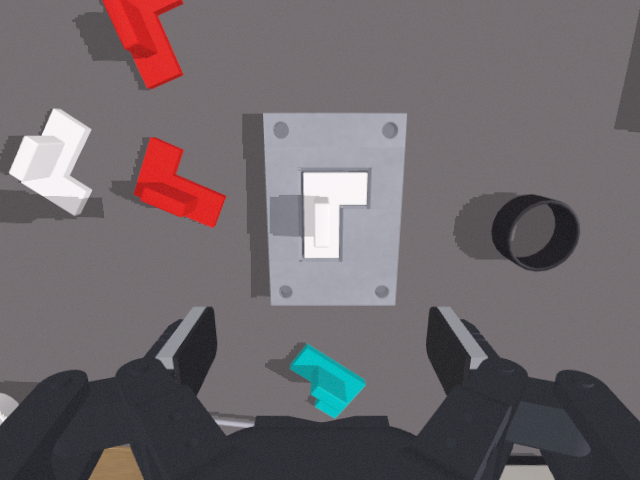

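```bash
cat >> h.py <<'E'
def holes(c,P,guess,z0,tol,win=16,thr=0.8):
    """centres (world xy) of dark round holes near pixel guesses, in the plane around height z0"""
    g=cv2.cvtColor(c["color"],cv2.COLOR_RGB2GRAY).astype(float); out=[]
    for u,v in guess:
        W=win+14; sl=(slice(max(v-W,0),v+W),slice(max(u-W,0),u+W)); vv,uu=np.mgrid[sl]
        Q=P[sl]; ok=np.abs(Q[...,2]-z0)<tol
        A=np.c_[uu[ok],vv[ok],np.ones(ok.sum())]; M=np.linalg.lstsq(A,Q[ok][:,:2],rcond=None)[0]
        near=np.hypot(uu-u,vv-v)<win; med=np.median(g[sl][near])
        m=((g[sl]<thr*med)&near).astype(np.uint8)
        cs=max(cv2.findContours(m,cv2.RETR_EXTERNAL,cv2.CHAIN_APPROX_NONE)[0],key=cv2.contourArea)
        (a,b),r=cv2.minEnclosingCircle(cs); a+=sl[1].start; b+=sl[0].start
        out.append(np.r_[np.array([a,b,1])@M,a,b,r])
    return np.array(out)
def rigid(src,dst):
    a,b=src-src.mean(0),dst-dst.mean(0); th=np.arctan2((a[:,0]*b[:,1]-a[:,1]*b[:,0]).sum(),(a*b).sum())
    r=np.array([[np.cos(th),-np.sin(th)],[np.sin(th),np.cos(th)]]); t=dst.mean(0)-r@src.mean(0)
    return t,th,np.linalg.norm(src@r.T+t-dst,axis=1)
E
python3 - <<'E'
from h import *
s=sense();c=capture("wrist");P=cloud(c,s)
h=holes(c,P,[(281,130),(390,130),(286,291),(381,291)],21,4,win=12)
print(h.round(1)); print(s["eef_pos"])
print(rigid(np.array([[-80,-50],[-80,50],[80,-50],[80,50.]]),h[:,:2]))
go(545,-242,330,np.pi)
E
```

```text
[[412.8 202.8 276.  125.5   1.8]
 [412.4 308.5 392.  130.    6.3]
 [576.6 213.3 285.1 292.3   6.1]
 [572.3 313.2 382.  292.1   6.4]]
[495.43119699 247.10414512 295.20306674]
(array([493.56675527, 259.46493528]), np.float64(0.040122417882344455), array([4.45384597, 2.42614947, 1.2988672 , 1.01301812]))
t 9.7 tcp [495.4 247.1 294.9] offset [ -2.99 -49.07  -3.5 ] rot [-0.03 -0.14  2.29]
```

Request:
step_arm(plan=[{"offset": [-0.4,-5,-1.5],"rot": [0,0,0.5],"gripper": 8.5},{"offset": [-0.8,-10,-3],"rot": [0,0,1],"gripper": 8.5},{"offset": [-1,-15,-3.5],"rot": [0,0,1],"gripper": 8.5},{"offset": [-1.3,-20,-3.5],"rot": [0,0,1.5],"gripper": 8.5},{"offset": [-1.6,-25,-3.5],"rot": [0,0,2.3],"gripper": 8.5},{"offset": [-2,-30,-3.5],"rot": [0,0,2.3],"gripper": 8.5},{"offset": [-2.3,-35,-3.5],"rot": [0,0,2.3],"gripper": 8.5},{"offset": [-2.6,-40,-3.5],"rot": [0,0,2.3],"gripper": 8.5},{"offset": [-3,-45,-3.5],"rot": [0,0,2.3],"gripper": 8.5},{"offset": [-3,-49,-3.5],"rot": [0,0,2.3],"gripper": 8.5},{"offset": [-3,-49,-3.5],"rot": [0,0,2.3],"gripper": 8.5},{"offset": [-3,-49,-3.5],"rot": [0,0,2.3],"gripper": 8.5}])

```text
time_s: 10.9
eef_pos: [545.0, -241.8, 329.6]
ee_rot: [-0.001, 0.001, 1.0, 0.001]
force: [0.7, -0.6, -0.1]
grip_width: 0.995
grip_force: 0.0
```

Run:
```python
from h import *
s=sense();c=capture("wrist"); save("w5",c["color"]); P=cloud(c,s); print(s["eef_pos"],s["dq"].round(3))
X,Y,Z=P[...,0],P[...,1],P[...,2]; d=np.hypot(X-545,Y+242)
m=(d<60)&(Z>113)&(Z<127); q=P[m]; print("rib",len(q),q.mean(0),fit(q[:,:2],rect(60,14,1.5),8,np.pi))
m=(d<125)&(Z>68)&(Z<82); q=P[m]; print("plate",len(q),np.median(q[:,2])); A=q[::max(1,len(q)//4000),:2]
A0=rect(190,130); hx=[(x,y) for x in(-60,0,60) for y in(-35,35)]
print(fit(A,A0,8,np.pi),np.percentile(A,[.5,99.5],axis=0))
go(545,-242,153,np.pi)
```

```text
[ 545.04493196 -241.773316    329.64443501] [ 0.041 -0.029  0.012  0.002  0.002  0.005]
rib 1238 [ 544.59257732 -244.56864366  119.61182814] (array([ 5.45687331e+02, -2.44366312e+02,  3.04870479e-02]), np.float64(0.5161756341415275))
plate 21488 76.04113575002039
(array([ 546.17474052, -244.60763873,    3.16814772]), np.float64(12.601219607209545)) [[ 451.12238859 -309.96392197]
 [ 640.49751829 -179.66772142]]
t 10.95 tcp [ 545.2 -240.7  330.2] offset [-1.000e-02 -1.500e-01  1.772e+01] rot [ 0.09 -0.09 -0.01]
```

View pics/w5.png

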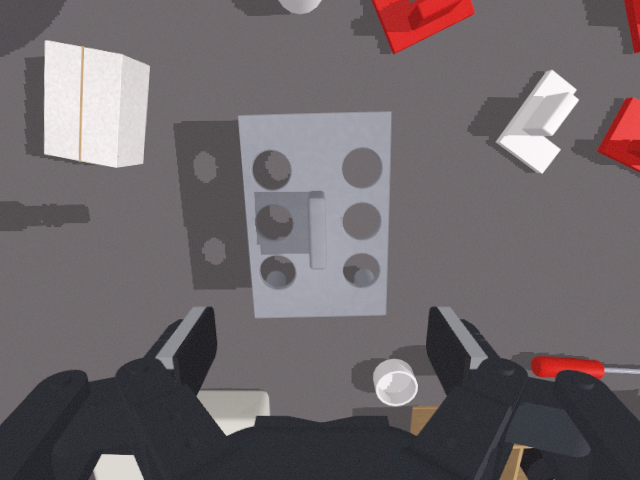

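Run:
```python
from h import *
s=sense();c=capture("wrist"); P=cloud(c,s); print(s["eef_pos"],s["dq"].round(3))
X,Y,Z=P[...,0],P[...,1],P[...,2]; d=np.hypot(X-545,Y+242)
m=(d<60)&(Z>113)&(Z<127); q=P[m]; x=fit(q[:,:2],rect(60,14,1.5),8,np.pi); print("rib",x)
m=(d<125)&(Z>68)&(Z<82); A=P[m][:,:2]; h=cv2.minAreaRect(A.astype(np.float32)); print(h)
go(x[0][0],x[0][1],153,(x[0][2]%np.pi)+(np.pi if (x[0][2]%np.pi)<1 else 0))
```

```text
[ 545.22011604 -240.73780751  330.18591655] [ 0.025 -0.02   0.003 -0.     0.    -0.001]
rib (array([ 5.45638485e+02, -2.44236057e+02,  1.96298101e-02]), np.float64(0.5054202539298174))
((546.47265625, -244.61386108398438), (191.59608459472656, 130.68002319335938), 1.4608951807022095)
t 11.0 tcp [ 545.4 -240.2  330.7] offset [-0.05 -0.42 17.77] rot [ 0.06 -0.05 -1.08]
```

Request:
step_arm(plan=[{"offset": [-0.1,-0.35,4],"rot": [0,0,-1.4],"gripper": 8.5},{"offset": [-0.1,-0.35,8],"rot": [0,0,-1.4],"gripper": 8.5},{"offset": [-0.1,-0.35,11],"rot": [0,0,-1.4],"gripper": 8.5},{"offset": [-0.1,-0.35,13],"rot": [0,0,-1.4],"gripper": 8.5},{"offset": [-0.1,-0.35,14],"rot": [0,0,-1.4],"gripper": 8.5},{"offset": [-0.1,-0.35,14],"rot": [0,0,-1.4],"gripper": 8.5},{"offset": [-0.1,-0.35,14],"rot": [0,0,-1.4],"gripper": 8.5}])

```text
time_s: 11.7
eef_pos: [546.7, -244.4, 192.5]
ee_rot: [0.001, -0.013, 1.0, -0.0]
force: [0.2, 0.3, 0.4]
grip_width: 0.988
grip_force: 0.0
```

Run:
```python
from h import *
go(546,-244.2,153,np.pi+.025)
```

```text
t 11.7 tcp [ 546.7 -244.4  192.5] offset [0.08 0.03 3.95] rot [-0.06  0.08  0.  ]
```

Request:
step_arm(plan=[{"offset": [0.05,0,2],"rot": [0,0,0],"gripper": 8.5},{"offset": [0.05,0,3.3],"rot": [0,0,0],"gripper": 8.5},{"offset": [0.05,0,3.9],"rot": [0,0,0],"gripper": 8.5},{"offset": [0.05,0,3.9],"rot": [0,0,0],"gripper": 5},{"offset": [0.05,0,3.9],"rot": [0,0,0],"gripper": 3},{"offset": [0.05,0,3.9],"rot": [0,0,0],"gripper": 2},{"offset": [0.05,0,3.9],"rot": [0,0,0],"gripper": 1},{"offset": [0.05,0,3.9],"rot": [0,0,0],"gripper": 0.5},{"offset": [0.05,0,3.9],"rot": [0,0,0],"gripper": 0.5},{"offset": [0.05,0,3.9],"rot": [0,0,0],"gripper": 0.5},{"offset": [0.05,0,3.9],"rot": [0,0,0],"gripper": 0.5},{"offset": [0.05,0,3.9],"rot": [0,0,0],"gripper": 0.5}], squeeze=80)

```text
time_s: 12.9
eef_pos: [545.9, -244.9, 152.8]
ee_rot: [0.0, -0.012, 1.0, -0.0]
force: [-1.2, -1.0, 5.4]
grip_width: 0.154
grip_force: 77.9
```

Request:
step_arm(plan=[{"offset": [0,0,-0.5],"rot": [0,0,0],"gripper": 0.5},{"offset": [0,0,-2],"rot": [0,0,0],"gripper": 0.5},{"offset": [0,0,-5],"rot": [0,0,0],"gripper": 0.5},{"offset": [0,0,-8.5],"rot": [0,0,0],"gripper": 0.5},{"offset": [0,0,-12],"rot": [0,0,0],"gripper": 0.5},{"offset": [0,0,-14],"rot": [0,0,0],"gripper": 0.5},{"offset": [0,0,-15],"rot": [0,0,0],"gripper": 0.5},{"offset": [0,0,-15],"rot": [0,0,0],"gripper": 0.5}])

```text
time_s: 13.7
eef_pos: [545.8, -244.7, 302.5]
ee_rot: [0.0, -0.012, 1.0, -0.0]
force: [0.3, -0.5, -5.0]
grip_width: 0.155
grip_force: 78.6
```

Run:
```python
from h import *
go(495.3,260.3,300,np.pi+.039); s=sense(); print(s["grip_width"],s["force"],s["wrist_torque"])
```

```text
t 13.7 tcp [ 545.8 -244.7  302.5] offset [ 3.82 50.61  0.24] rot [-0.01  0.02 -0.84]
0.15513389600185992 [ 0.34565271 -0.49717508 -4.96850217] [-0.00267513 -0.04041971  0.00089623]
```

Request:
step_arm(plan=[{"offset": [0.2,2,0],"rot": [0,0,0],"gripper": 0.5},{"offset": [0.5,6,0],"rot": [0,0,0],"gripper": 0.5},{"offset": [0.8,10.5,0],"rot": [0,0,0],"gripper": 0.5},{"offset": [1.1,15,0],"rot": [0,0,0],"gripper": 0.5},{"offset": [1.5,20,0],"rot": [0,0,0],"gripper": 0.5},{"offset": [1.9,25,0],"rot": [0,0,-0.4],"gripper": 0.5},{"offset": [2.3,30,0],"rot": [0,0,-0.4],"gripper": 0.5},{"offset": [2.7,35,0],"rot": [0,0,-0.4],"gripper": 0.5},{"offset": [3,40,0],"rot": [0,0,-0.8],"gripper": 0.5},{"offset": [3.3,44,0],"rot": [0,0,-0.8],"gripper": 0.5},{"offset": [3.6,47,0],"rot": [0,0,-0.8],"gripper": 0.5},{"offset": [3.8,50,0],"rot": [0,0,-0.8],"gripper": 0.5}])

```text
time_s: 14.9
eef_pos: [494.7, 255.7, 300.2]
ee_rot: [-0.002, -0.02, 1.0, -0.0]
force: [0.6, -0.2, -5.6]
grip_width: 0.154
grip_force: 78.9
```

Request:
step_arm(plan=[{"offset": [0,0.6,0],"rot": [0,0,0],"gripper": 0.5},{"offset": [0,0.6,0],"rot": [0,0,0],"gripper": 0.5},{"offset": [0,0.6,0],"rot": [0,0,0],"gripper": 0.5},{"offset": [0,0.6,0],"rot": [0,0,0],"gripper": 0.5}])

```text
time_s: 15.3
eef_pos: [495.6, 259.2, 301.9]
ee_rot: [-0.0, -0.018, 1.0, -0.0]
force: [-0.0, 0.6, -4.5]
grip_width: 0.152
grip_force: 79.2
```

Run:
```python
from h import *
go(495.3,260.3,187,np.pi+.039)
s=sense();c=capture("wrist"); save("w6",c["color"]); P=cloud(c,s); np.save("w6.npy",P)
X,Y,Z=P[...,0],P[...,1],P[...,2]; t=s["eef_pos"]
m=(np.hypot(X-t[0],Y-t[1])<125)&(abs(Z-(t[2]-78))<9); q=P[m]; print(len(q),np.median(q[:,2])-t[2]); h=cv2.minAreaRect(q[:,:2].astype(np.float32)); print(h)
```

```text
t 15.3 tcp [495.6 259.2 301.9] offset [ 0.02  0.12 11.49] rot [-0.02 -0.04 -0.12]
60106 -76.78435144997297
((486.7059631347656, 259.2239990234375), (172.6381072998047, 131.2021026611328), 2.1084961891174316)
```

View pics/w6.png

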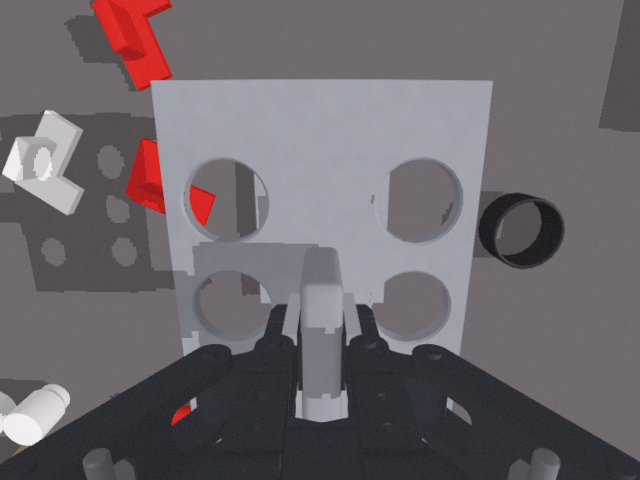

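Request:
step_arm(plan=[{"offset": [0,0.1,3],"rot": [0,0,-0.1],"gripper": 0.5},{"offset": [0,0.1,6],"rot": [0,0,-0.1],"gripper": 0.5},{"offset": [0,0.1,8.5],"rot": [0,0,-0.1],"gripper": 0.5},{"offset": [0,0.1,10.5],"rot": [0,0,-0.1],"gripper": 0.5},{"offset": [0,0.1,11.8],"rot": [0,0,-0.1],"gripper": 0.5},{"offset": [0,0.1,12.3],"rot": [0,0,-0.1],"gripper": 0.5},{"offset": [0,0.1,12.3],"rot": [0,0,-0.1],"gripper": 0.5},{"offset": [0,0.1,12.3],"rot": [0,0,-0.1],"gripper": 0.5},{"offset": [0,0.1,12.3],"rot": [0,0,-0.1],"gripper": 0.5}])

```text
time_s: 16.25
eef_pos: [495.8, 261.3, 180.3]
ee_rot: [0.001, -0.02, 1.0, 0.0]
force: [0.5, -0.2, -4.6]
grip_width: 0.155
grip_force: 79.2
```

Run:
```python
from h import *
go(495.3,260.2,161,np.pi+.039)
s=sense();c=capture("wrist"); save("w7",c["color"])
c=capture("scene"); save("s2",cv2.resize(c["color"][170:270,310:450],None,fx=5,fy=5,interpolation=cv2.INTER_CUBIC))
```

```text
t 16.25 tcp [495.8 261.3 180.3] offset [ 0.06 -0.11  1.93] rot [0.02 0.1  0.06]
```

View pics/s2.png

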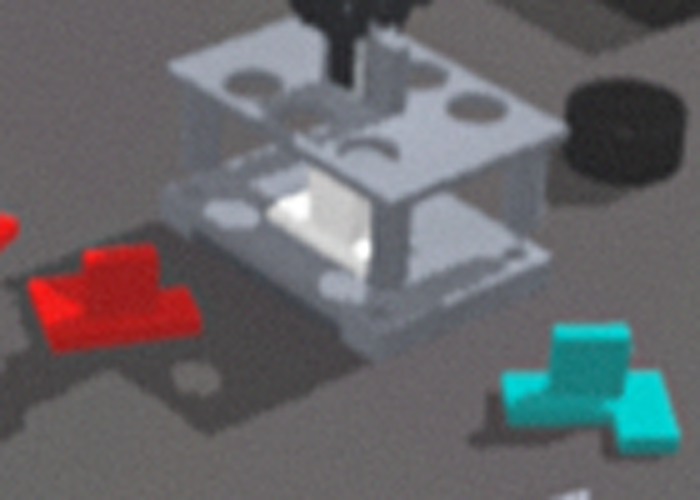

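Request:
step_arm(plan=[{"offset": [0.05,-0.1,0],"rot": [0,0,0],"gripper": 0.5},{"offset": [0.05,-0.1,0.3],"rot": [0,0,0],"gripper": 0.5},{"offset": [0.05,-0.1,0.6],"rot": [0,0,0],"gripper": 0.5},{"offset": [0.05,-0.1,0.8],"rot": [0,0,0],"gripper": 0.5},{"offset": [0.05,-0.1,1.0],"rot": [0,0,0],"gripper": 0.5},{"offset": [0.05,-0.1,1.2],"rot": [0,0,0],"gripper": 0.5},{"offset": [0.05,-0.1,1.2],"rot": [0,0,0],"gripper": 0.5},{"offset": [0.05,-0.1,1.2],"rot": [0,0,0],"gripper": 0.5}])

```text
time_s: 17.15
eef_pos: [495.0, 260.2, 167.3]
ee_rot: [0.0, -0.02, 1.0, -0.0]
force: [0.0, 0.6, -4.8]
grip_width: 0.154
grip_force: 79.2
```

No contact force with the pins 5 mm in: they are in the sockets. Continue to the shoulders.

Request:
step_arm(plan=[{"offset": [0,0,0.15],"rot": [0,0,0],"gripper": 0.5},{"offset": [0,0,0.3],"rot": [0,0,0],"gripper": 0.5},{"offset": [0,0,0.45],"rot": [0,0,0],"gripper": 0.5},{"offset": [0,0,0.6],"rot": [0,0,0],"gripper": 0.5},{"offset": [0,0,0.65],"rot": [0,0,0],"gripper": 0.5},{"offset": [0,0,0.65],"rot": [0,0,0],"gripper": 0.5}])

```text
time_s: 17.75
eef_pos: [494.9, 260.2, 160.8]
ee_rot: [0.0, -0.02, 1.0, -0.0]
force: [-0.4, -0.4, -3.2]
grip_width: 0.157
grip_force: 79.5
```

Request:
step_arm(plan=[{"offset": [0,0,0.06],"rot": [0,0,0],"gripper": 0.5},{"offset": [0,0,0.1],"rot": [0,0,0],"gripper": 0.5},{"offset": [0,0,0.1],"rot": [0,0,0],"gripper": 0.5}])

```text
time_s: 18.05
eef_pos: [495.0, 260.2, 160.8]
ee_rot: [0.0, -0.02, 1.0, -0.0]
force: [-5.8, -1.8, 6.6]
grip_width: 0.155
grip_force: 80.9
```

Shoulders seated at the expected height. Release and retreat.

Request:
step_arm(plan=[{"offset": [0,0,-0.05],"rot": [0,0,0],"gripper": 2},{"offset": [0,0,-0.05],"rot": [0,0,0],"gripper": 4},{"offset": [0,0,-0.05],"rot": [0,0,0],"gripper": 6},{"offset": [0,0,-0.05],"rot": [0,0,0],"gripper": 6},{"offset": [0,0,-2],"rot": [0,0,0],"gripper": 6},{"offset": [0,0,-5],"rot": [0,0,0],"gripper": 6},{"offset": [0,0,-8],"rot": [0,0,0],"gripper": 6},{"offset": [0,0,-11],"rot": [0,0,0],"gripper": 8},{"offset": [0,0,-14],"rot": [0,0,0],"gripper": 8},{"offset": [0,0,-15],"rot": [0,0,0],"gripper": 8},{"offset": [0,0,-15],"rot": [0,0,0],"gripper": 8}])

```text
time_s: 19.15
eef_pos: [495.2, 260.2, 310.5]
ee_rot: [0.001, -0.02, 1.0, 0.0]
force: [0.4, -0.9, -1.3]
grip_width: 0.936
grip_force: 0.0
```

Run:
```python
from h import *
s=sense();c=capture("wrist"); save("w8",c["color"]); P=cloud(c,s); print(s["eef_pos"],s["force"])
X,Y,Z=P[...,0],P[...,1],P[...,2]; d=np.hypot(X-495,Y-260)
q=P[(d<125)&(Z>74)&(Z<92)]; print(cv2.minAreaRect(q[:,:2].astype(np.float32)),np.median(q[:,2]))
A=np.c_[q[:,:2]-[495,260],np.ones(len(q))]; print("tilt",np.linalg.lstsq(A,q[:,2],rcond=None)[0])
q=P[(d<50)&(Z>118)&(Z<137)]; print("rib",np.median(q,axis=0))
```

```text
[495.15684477 260.24678383 310.51780878] [ 0.36408996 -0.90619118 -1.30394767]
((495.908935546875, 260.68218994140625), (190.3732452392578, 130.7804412841797), 2.347782850265503) 84.04527845456
tilt [-6.85756435e-04 -1.84287895e-04  8.39317649e+01]
rib [492.61031883 260.48780916 127.76756899]
```

View pics/w8.png

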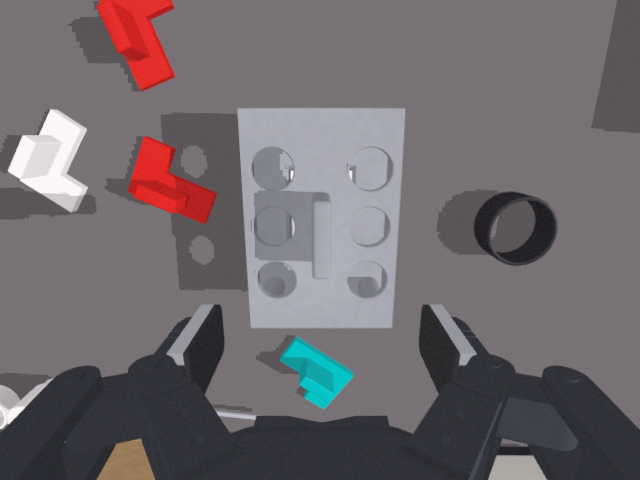

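The rack is level (top at 84 mm, expected 83), centred at (496, 261) and aligned with the tray. The gripper is clear, so I'm handing in.

```bash
python3 -c "
from rig import *
print(finish_job())"
```

```text
the job is handed in; nothing more can be done
None
```

The insert is home in the pocket and the rack stands level on the base tray with all four pins in. Both are released, and the job was handed in at about 19 s; `finish_job()` gave no verdict.

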